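Switch on the bench polisher at its switch box

TASK

Switch on the bench polisher at the grey switch box with your closed fingertips: first tip the long rocker over by pushing down its raised end, then push the square key fully in, then push the flat round button fully in; each stays as you leave it. Do not press the mushroom-shaped stop, do not pull any switch up, and leave the bushing, knife handle, tin and screwdriver where they are. Finish with the hand clear of everything.

Things in the scene. Friction and masses are not known exactly. Their poses are not given: they have to be found in the camera images.
- switch_box: Grey, aluminium-topped switch box fixed to the bench, 150 (x) x 300 (y) x 45 mm high; origin at the centre of its underside; x points to its back (away from the robot), y along the row, z up. On its top, on the line x = -20 mm, four white switches stand 70 mm apart (y = -105, -35, 35, 105 mm), each in a black frame 6 mm high; which is where changes each time.
- rocker (a joint): Tilt of the long rocker (64 mm along the box's x, 26 mm wide, frame 78 x 38 mm), rad. 0 to 0.05 at the start, with the end towards the box's back (+x) raised. Grows as that end is pushed down; 0.40 is fully over, at a hard stop. Pivot across the middle: pushing the other end tips it back. Takes 2 to 3 N and stays as left.
- rocker_press (a point): Point to push on the rocker: on the upper face of its raised (+x) half, 23 mm from the pivot line, mid-width. About 66 mm above the bench at joint 0 (the raised tip of the rocker is 4 mm higher), 57 mm when fully over, when this half lies level, 6 mm above its frame. Moves with the rocker.
- square_key (a joint): Depth of the square key (28 x 28 mm top), m. 0 to 0.001 at the start, grows as it is pushed down, 0.008 is fully in at a hard stop. It slides against about 3 N of friction and stays as left (no spring back); pulled up it goes negative.
- square_top (a point): Centre of the top face of the square key: 63 mm above the bench at joint 0, 55 mm fully in (4 mm above its frame). Moves with the key. Axes parallel to the box's: x away from the robot side, z up.
- round_button (a joint): Depth of the flat round button (44 mm across), m. 0 to 0.001 at the start, grows as it is pushed down, 0.008 is fully in at a hard stop. It slides against about 3 N of friction and stays as left (no spring back); pulled up it goes negative.
- round_top (a point): Centre of the top face of the flat round button: 63 mm above the bench at joint 0, 55 mm fully in (4 mm above its frame). Moves with the button. Axes parallel to the box's: x away from the robot side, z up.
- stop (a joint): Depth of the mushroom-shaped stop, m. 0 at rest, 0.006 fully pressed; sprung, 2 to 5 N. Not to be pressed.
- stop_top (a point): Top centre of the mushroom-shaped stop: a domed head 32 mm across on a thin steel neck, 87 mm above the bench, the tallest of the four.
- bushing: Loose brass bushing, 22 mm across, 16 mm high, standing on top of the switch box behind the row of switches, 56 mm behind the box's middle (x); origin at the centre of its underside.
- knife_handle: Loose dark wooden knife handle, about 112 x 24 x 12 mm, lying on the bench in front of the box; origin mid-length on its underside, x along it.
- tin: Loose open steel tin, 64 mm across, 65 mm high, standing on the bench at the +y end of the box; origin at the centre of its underside.
- screwdriver: Loose yellow-handled screwdriver, 200 mm long, handle 26 mm thick, lying on the bench at the -y end of the box; x along it, handle to -x.

How it is judged:
By the outcome, as a careful person would: the job done as asked, in the order asked, and still so for the second after the job is handed in, with the robot touching nothing.
It also fails if it takes over 45 s, if anything falls off the work surface, if the arm or the gripper's body presses on something with over 40 N, if the wrist force passes 120 N, or if a joint passes its speed limit or range.

ROBOT

A 6-joint arm with a two-finger parallel gripper is mounted at the origin on the work surface. World frame = base frame: x ahead of the robot, y to its left, z up, the work surface at z = 0. Lengths are in mm, angles in degrees, forces in N, time in s.
With the tool pointing down it reaches from about 350 to 975 mm from the base axis. Payload 17.4 kg.
Tool frame: the origin (TCP) lies midway between the tips of the shut fingers; the grasp point (between the pads) lies 19 mm behind it (bot.pinch_z is the distance from the TCP to the grasp point, in mm); z points along the fingers, y is the line along which they close (so a half turn about z gives the same grasp; the last joint's range is limited). The gripper opens to 85 mm and grips with 20 to 120 N. Pads are 22 mm wide; open, the fingers measure 114 mm over their backs; the gripper's body (76 mm by 85 mm) begins 54 mm behind the grasp point. The pads swing forward as they close: fully open they stand 13 mm farther back than shut.
Start: joints at [-69.374, 6.646, 82.598, -0, 90.757, -2.166], TCP at [261.48, -622.303, 231.303] pointing down, gripper open.
Joint ranges: [-162.19, 162.19], [-47.58, 125.68], [4.15, 143.07], [-65.23, 245.23], [0.69, 171.88], [-170.13, 170.13]. Speed limits (degrees/s): [108.29, 108.29, 127.2, 180, 180, 180].

INTERFACE

Orientations are given as [roll, pitch, yaw] about the fixed x, y, z axes, in that order (R = Rz(yaw) Ry(pitch) Rx(roll)).
In Python, from station import bot gives the robot as it stands. The module is installed in compiled form; this text tells all that it offers.
- The arm moves only by the tool step_arm, never from a script. Its argument "motion" is a list of rows, each a list of 3 entries, a list of its own where there are three numbers: the shift along the tool's x, y, z in cm, then the turn, a rotation vector about the tool's x, y, z in rad, then the opening, from 0 (shut) to 1 (fully open). In form: [[[x, y, z], [wx, wy, wz], gripper], ...]. A call has exactly 10 rows; each row shifts and turns the commanded pose from where the row before left it, along the tool's axes as they then stand; what a row does not reach is not made up. A row lasts 1/12 s, in which the tool goes at most 41.7 mm and 7.16 degrees, less where a joint would pass 70% of its speed; a pose out of reach is approached as far as the arm can. A call is refused whole if a number of a shift passes 4.17 or a number of a turn 0.125, either way. A call with a gripper value outside its range is refused whole. The fingers move at their own pace and stop on an object; the grip force is fixed at half the most. Time passes only in rows, so rows that do not move let the fingers close, or fill a call up. It gives the time, the measured TCP pose, the force, the opening and the grip force at its end, in the units of the state.
- bot.get_state(): the state, without advancing time (a new reading comes with each control period).
- bot.grab_frame(name): name is "scene" or "top" or "wrist"; returns a dict with "color" (420x560x3 uint8, red, green, blue), "fx", "fy", "cx", "cy" (pixels), "dist_coeffs" ([k1, k2, p1, p2, k3] as OpenCV has them; the pictures are not rectified), "position" and "attitude" of the camera in the world; the wrist camera has in their place "mount" (4x4, takes a point from camera to tool coordinates, whose origin is the TCP and whose axes are the flange's). Camera axes: x right, y down, z forward; pixel columns grow to the right and rows downward; lengths in mm; the calibration is good to about 2 mm. A picture is of the moment at which its call begins: read the wrist's pose just before it. There is no depth.
- bot.sign_off(): hands the job in; it is judged then, once.
The state is a dict: "time_s": time; "qpos": joint angles; "qd": joint speeds; "effort": joint torques, N m; "tool_pos": TCP position; "ee_rot": TCP orientation; "ft_force": force on the tool from outside, world axes, zero at the start; "ft_torque": the same for the moment, N m; "opening": finger opening in mm; "grip_force": force on a finger pad.
Only numpy, scipy, OpenCV 4.12 (cv2) and the standard library are available. Lean on these libraries where they do the work, as an engineer would, in place of code of your own. Each camera call takes 0.05 s, during which the arm holds its last target. There are 200 camera calls.

## Working session

There is one attempt and no reset: what is moved stays moved. The work goes in short steps, Python scripts to look and compute and a tool call to move; the robot and the scene stay as the last step left them, time stands still between calls to the robot, and variables do not carry over. Pictures are saved under pics/ and viewed, at most 10 in all, crops included, and the job is handed in when it is done.

Besides the shell and the picture viewer there is one more tool, called after ">>>" by a JSON object that holds its "fn" and its "kwargs", one argument or row to a line. step_arm: Moves the arm, as the interface text tells. Its arguments: {"type":"object","properties":{"motion":{"type":"array"}},"required":["motion"]}

```bash
mkdir -p pics; python3 - <<'E'
from station import bot
import cv2,json,numpy as np
for n in("scene","top"):
    f=bot.grab_frame(n); c=f.pop("color"); cv2.imwrite(f"pics/{n}.png",c[:,:,::-1])
    json.dump({k:np.asarray(v).tolist() for k,v in f.items()},open(n+".json","w")); print(n,f)
s=bot.get_state(); print(s)
E
```

```text
scene {'fx': 408.58002855487985, 'fy': 408.58002855487985, 'cx': 278.3242871817238, 'cy': 207.0966267507801, 'dist_coeffs': array([-0.12292404,  0.        ,  0.        ,  0.        ,  0.        ]), 'position': array([1066.68387683, -228.09857682,  538.29002314]), 'attitude': array([-129.1219786 ,   -0.52129628,   63.48090721])}
top {'fx': 431.7228076621495, 'fy': 431.7228076621495, 'cx': 282.370475455727, 'cy': 200.38207662206403, 'dist_coeffs': array([-0.11620456,  0.        ,  0.        ,  0.        ,  0.        ]), 'position': array([416.73908645,  11.51907884, 925.34183476]), 'attitude': array([-1.70376099e+02,  5.21415070e-02, -8.95640206e+01])}
{'time_s': 0.1, 'qpos': array([-6.93719872e+01,  6.67187824e+00,  8.26308510e+01, -2.61021038e-04,
        9.07574202e+01, -2.16589345e+00]), 'qd': array([-0.07184777, -0.0397032 ,  0.05586222, -0.04857486, -0.01442661,
       -0.05688349]), 'effort': array([ 8.65309062e-05, -7.33674073e+01, -6.33786678e+01,  2.26494689e-05,
        5.31535596e-03,  4.63689264e-05]), 'tool_pos': array([ 261.43688871, -622.13247446,  230.64166423]), 'ee_rot': array([-1.79939884e+02, -2.01241232e-03,  2.27939019e+01]), 'ft_force': array([0.96922897, 0.38147821, 0.44000698]), 'ft_torque': array([-0.03197738, -0.02800581, -0.00307744]), 'grip_force': 0.0, 'opening': 85.7248705233969}
```

View pics/scene.png

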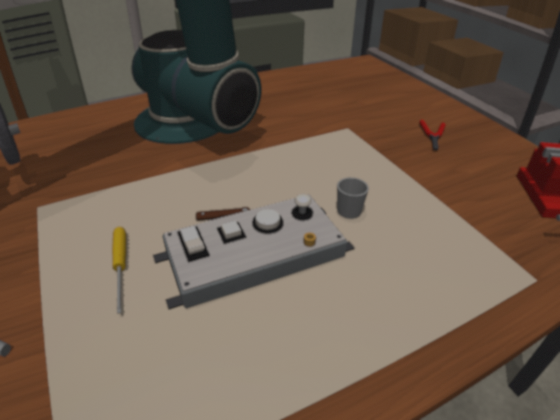

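View pics/top.png

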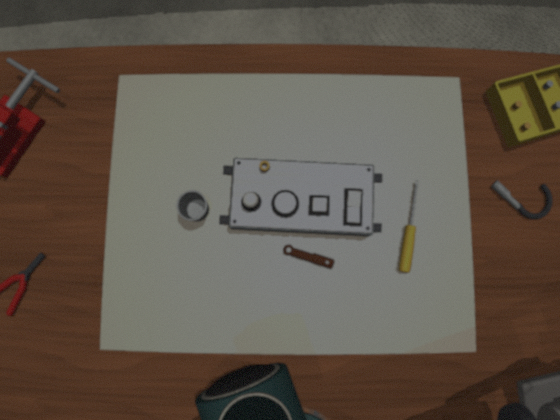

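The box shows rocker, square key, round button and stop from −y to +y (top view about (353,206), (319,205), (285,203), (250,201)). The bushing is behind the stop. I'll enlarge both views to read the points.

```bash
python3 - <<'E'
import cv2
a=cv2.imread("pics/top.png")[150:245,215:390]; cv2.imwrite("pics/topc.png",cv2.convertScaleAbs(cv2.resize(a,None,fx=4.5,fy=4.5,interpolation=cv2.INTER_CUBIC),alpha=1.2))
a=cv2.imread("pics/scene.png")[185:305,155:355]; cv2.imwrite("pics/scenec.png",cv2.convertScaleAbs(cv2.resize(a,None,fx=4,fy=4,interpolation=cv2.INTER_CUBIC),alpha=1.2))
E
```

```text
(no output)
```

View pics/topc.png

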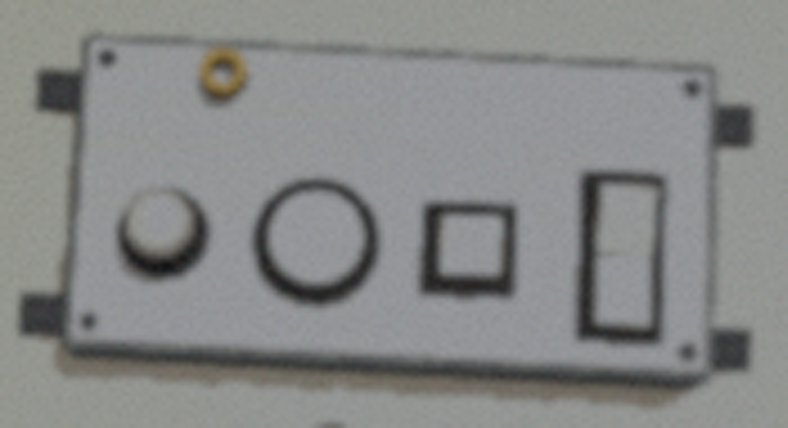

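View pics/scenec.png

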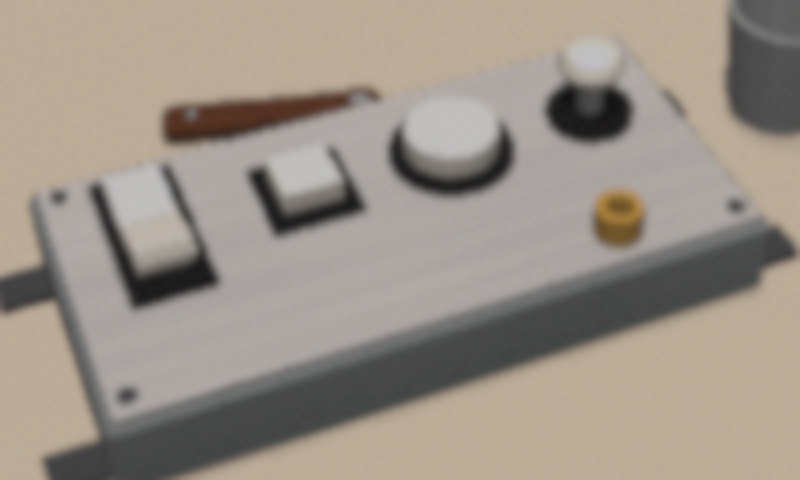

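Top crop: screws at (107,58), (692,89), (88,321), (687,352), key centre (471,244), round button (316,240), rocker pivot (629,253), bushing (223,72). Scene crop: key (304,169), round button (453,124), rocker pivot (150,218), screws (58,197), (126,396), (736,206).

```bash
cat > h.py <<'E'
import cv2,json,numpy as np
from scipy.spatial.transform import Rotation as R
def ray(n,p):
    f=json.load(open(n+".json")); K=np.array([[f["fx"],0,f["cx"]],[0,f["fy"],f["cy"]],[0,0,1]])
    o,s=((215,150),4.5) if n=="top" else ((155,185),4)
    p=(np.array(p)+.5)/s-.5+o
    q=cv2.undistortPoints(p.reshape(1,1,2).astype(float),K,np.array(f["dist_coeffs"]))[0,0]
    d=R.from_euler("xyz",f["attitude"],degrees=True).apply([q[0],q[1],1]); return np.array(f["position"]),d
def atz(n,p,z):
    c,d=ray(n,p); return c+d*(z-c[2])/d[2]
def tri(a,b):
    (c1,d1),(c2,d2)=ray("top",a),ray("scene",b)
    t=np.linalg.lstsq(np.c_[d1,-d2],c2-c1,rcond=None)[0]; p,q=c1+t[0]*d1,c2+t[1]*d2
    return (p+q)/2,np.linalg.norm(p-q)
E
python3 - <<'E'
from h import *
np.set_printoptions(precision=1,suppress=True)
for n,a,b in[("key",(471,244),(304,169)),("round",(316,240),(453,124)),("pivot",(629,253),(150,218)),
 ("scr f-",(687,352),(58,197)),("scr b-",(692,89),(126,396)),("scr b+",(107,58),(736,206)),("bush",(223,72),(620,203))]: print(n,*tri(a,b))
S=np.array([atz("top",p,45) for p in[(107,58),(692,89),(88,321),(687,352)]]); print(S)
c=S.mean(0); y=S[0]-S[1]+S[2]-S[3]; yaw=np.arctan2(-y[0],y[1]); print("box",c,np.degrees(yaw))
Rz=R.from_euler("z",yaw)
for n,v in dict(piv=(-20,-105,0),press=(3,-105,21),key=(-20,-35,18),rnd=(-20,35,18),stop=(-20,105,42)).items(): print(n,c+Rz.apply(v))
E
```

```text
key [556.6 -61.7  61.4] 0.3256838816539599
round [558.1   8.9  62.1] 1.0950472724489475
pivot [ 553.8 -132.4   58.7] 2.0742385851874414
scr f- [ 509.9 -161.7   45.9] 0.6889770925155162
scr b- [ 633.3 -167.4   45.4] 0.9300085974327001
scr b+ [645.9 106.3  45.6] 0.5842569968641056
bush [635.7  51.5  61.3] 0.14436220111601292
[[ 646.2  106.6   45. ]
 [ 633.5 -167.1   45. ]
 [ 522.4  112.2   45. ]
 [ 510.1 -161.5   45. ]]
box [578.  -27.4  45. ] -2.6136366484985265
piv [ 553.3 -131.4   45. ]
press [ 576.2 -132.5   66. ]
key [556.5 -61.5  63. ]
rnd [559.7   8.4  63. ]
stop [562.8  78.4  87. ]
```

The measured points match the expected heights (key 61, button 62, bolts 45 mm) and the 70 mm pitch. Box yaw is −2.6°. Now I shut the fingers, align the yaw and start across at height.

>>> {"fn": "step_arm", "kwargs": {
  "motion": [
    [[0,0,0],[0,0,0.111],0],
    [[0,0,0],[0,0,0.111],0],
    [[0,0,0],[0,0,0.111],0],
    [[0,0,0],[0,0,0.11],0],
    [[1.5,-2.5,0],[0,0,0],0],
    [[2,-3.4,0],[0,0,0],0],
    [[2,-3.4,0],[0,0,0],0],
    [[2,-3.4,0],[0,0,0],0],
    [[2,-3.4,0],[0,0,0],0],
    [[1.5,-2.5,0],[0,0,0],0]
  ]
}}

```text
time_s: 0.93
tool_pos: [380.8, -439.0, 231.1]
ee_rot: [-180.0, -0.0, -2.6]
ft_force: [0.0, -1.0, -0.7]
opening: 0.1
grip_force: 0.0
```

>>> {"fn": "step_arm", "kwargs": {
  "motion": [
    [[1.5,-2.6,0],[0,0,0],0],
    [[2,-3.5,0],[0,0,0],0],
    [[2,-3.5,0],[0,0,0],0],
    [[2,-3.5,0],[0,0,0],0],
    [[2,-3.5,0],[0,0,0],0],
    [[2,-3.5,0],[0,0,0],0],
    [[2,-3.5,0],[0,0,0],0],
    [[2,-3.5,0],[0,0,0],0],
    [[1.6,-2.9,0],[0,0,0],0],
    [[1,-1.5,0],[0,0,0],0]
  ]
}}

```text
time_s: 1.77
tool_pos: [575.9, -131.7, 231.0]
ee_rot: [-180.0, 0.0, -2.5]
ft_force: [-0.2, -0.2, -0.5]
opening: 0.0
grip_force: 0.0
```

>>> {"fn": "step_arm", "kwargs": {
  "motion": [
    [[0,0,2],[0,0,0],0],
    [[0,0,3],[0,0,0],0],
    [[0,0,3],[0,0,0],0],
    [[0,0,3],[0,0,0],0],
    [[0,0,2],[0,0,0],0],
    [[0,0,1],[0,0,0],0],
    [[0,0,0.4],[0,0,0],0],
    [[0,0,0],[0,0,0],0],
    [[0,0,0],[0,0,0],0],
    [[0,0,0],[0,0,0],0]
  ]
}}

```text
time_s: 2.6
tool_pos: [575.5, -135.2, 89.0]
ee_rot: [180.0, -0.1, -2.6]
ft_force: [-1.0, 0.1, -0.6]
opening: 0.1
grip_force: 0.0
```

```bash
python3 - <<'E'
from station import bot
import cv2
a=bot.grab_frame("scene")["color"][150:305,145:355,::-1]; cv2.imwrite("pics/s2.png",cv2.convertScaleAbs(cv2.resize(a,None,fx=3.8,fy=3.8,interpolation=cv2.INTER_CUBIC),alpha=1.2))
print(bot.get_state()["tool_pos"])
E
```

```text
[ 575.44664821 -135.17924716   88.83145242]
```

View pics/s2.png

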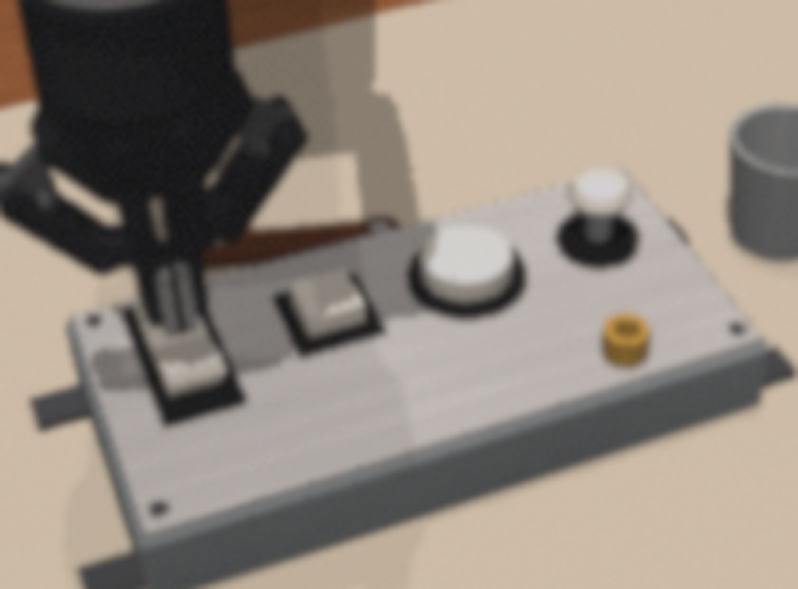

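The shut fingertips hang over the rocker's raised half. The tip is at about (178,328) in the crop, 89 mm high and about 2.5 mm too far −y. I'll correct that and press gently.

>>> {"fn": "step_arm", "kwargs": {
  "motion": [
    [[0.1,-0.25,0.2],[0,0,0],0],
    [[0,0,0.3],[0,0,0],0],
    [[0,0,0.3],[0,0,0],0],
    [[0,0,0.3],[0,0,0],0],
    [[0,0,0.3],[0,0,0],0],
    [[0,0,0.3],[0,0,0],0],
    [[0,0,0.3],[0,0,0],0],
    [[0,0,0.3],[0,0,0],0],
    [[0,0,0.3],[0,0,0],0],
    [[0,0,0.2],[0,0,0],0]
  ]
}}

```text
time_s: 3.48
tool_pos: [576.1, -132.6, 59.1]
ee_rot: [180.0, -0.0, -2.6]
ft_force: [0.9, -0.7, 2.7]
opening: 0.3
grip_force: 1.3
```

>>> {"fn": "step_arm", "kwargs": {
  "motion": [
    [[0,0,0.1],[0,0,0],0],
    [[0,0,0.1],[0,0,0],0],
    [[0,0,0.1],[0,0,0],0],
    [[0,0,0],[0,0,0],0],
    [[0,0,0],[0,0,0],0],
    [[0,0,0],[0,0,0],0],
    [[0,0,0],[0,0,0],0],
    [[0,0,0],[0,0,0],0],
    [[0,0,0],[0,0,0],0],
    [[0,0,0],[0,0,0],0]
  ]
}}

```text
time_s: 4.32
tool_pos: [576.0, -132.5, 56.8]
ee_rot: [180.0, -0.0, -2.6]
ft_force: [-1.2, 0.1, 7.8]
opening: -0.0
grip_force: 3.6
```

>>> {"fn": "step_arm", "kwargs": {
  "motion": [
    [[0,0,0.05],[0,0,0],0],
    [[0,0,0.05],[0,0,0],0],
    [[0,0,0],[0,0,0],0],
    [[0,0,0],[0,0,0],0],
    [[0,0,0],[0,0,0],0],
    [[0,0,0],[0,0,0],0],
    [[0,0,0],[0,0,0],0],
    [[0,0,0],[0,0,0],0],
    [[0,0,0],[0,0,0],0],
    [[0,0,0],[0,0,0],0]
  ]
}}

```text
time_s: 5.15
tool_pos: [576.1, -132.6, 56.6]
ee_rot: [180.0, -0.0, -2.6]
ft_force: [-5.6, 1.6, 16.2]
opening: -0.2
grip_force: 7.9
```

The rocker is hard against its stop: z is 56.6 and the force jumps. I lift straight up and go over to the key.

>>> {"fn": "step_arm", "kwargs": {
  "motion": [
    [[0,0,-1],[0,0,0],0],
    [[0,0,-2],[0,0,0],0],
    [[0,0,-1.5],[0,0,0],0],
    [[0,0,0],[0,0,0],0],
    [[-0.7,-2,0],[0,0,0],0],
    [[-0.9,-3,0],[0,0,0],0],
    [[-0.7,-2,0],[0,0,0],0],
    [[0,0,0],[0,0,0],0],
    [[0,0,0],[0,0,0],0],
    [[0,0,0],[0,0,0],0]
  ]
}}

```text
time_s: 5.98
tool_pos: [556.0, -61.8, 99.9]
ee_rot: [180.0, 0.0, -2.6]
ft_force: [-0.0, 0.5, -0.4]
opening: -0.1
grip_force: 0.0
```

Now down to 68, then slowly.

>>> {"fn": "step_arm", "kwargs": {
  "motion": [
    [[0,0,1],[0,0,0],0],
    [[0,0,1.2],[0,0,0],0],
    [[0,0,0.7],[0,0,0],0],
    [[0,0,0.3],[0,0,0],0],
    [[0,0,0.2],[0,0,0],0],
    [[0,0,0.2],[0,0,0],0],
    [[0,0,0.2],[0,0,0],0],
    [[0,0,0.2],[0,0,0],0],
    [[0,0,0.2],[0,0,0],0],
    [[0,0,0.2],[0,0,0],0]
  ]
}}

```text
time_s: 6.82
tool_pos: [556.3, -61.6, 56.6]
ee_rot: [180.0, -0.0, -2.6]
ft_force: [-0.6, -1.1, 3.1]
opening: -0.3
grip_force: 1.5
```

>>> {"fn": "step_arm", "kwargs": {
  "motion": [
    [[0,0,0.1],[0,0,0],0],
    [[0,0,0.1],[0,0,0],0],
    [[0,0,0.1],[0,0,0],0],
    [[0,0,0.05],[0,0,0],0],
    [[0,0,0],[0,0,0],0],
    [[0,0,0],[0,0,0],0],
    [[0,0,0],[0,0,0],0],
    [[0,0,0],[0,0,0],0],
    [[0,0,0],[0,0,0],0],
    [[0,0,0],[0,0,0],0]
  ]
}}

```text
time_s: 7.65
tool_pos: [556.5, -61.6, 54.6]
ee_rot: [180.0, -0.1, -2.6]
ft_force: [-9.0, 0.4, 20.7]
opening: 0.1
grip_force: 10.5
```

The key is bottomed at z = 54.6. I lift high, move over the round button, then turn the hand a quarter so its knuckles stay away from the stop.

>>> {"fn": "step_arm", "kwargs": {
  "motion": [
    [[0,0,-1],[0,0,0],0],
    [[0,0,-2.5],[0,0,0],0],
    [[0,0,-3.5],[0,0,0],0],
    [[0,0,-2],[0,0,0],0],
    [[0,-2,0],[0,0,0],0],
    [[-0.1,-3,0],[0,0,0],0],
    [[0,-1.8,0],[0,0,0],0],
    [[0,0,0],[0,0,-0.12],0],
    [[0,0,0],[0,0,-0.12],0],
    [[0,0,0],[0,0,-0.12],0]
  ]
}}

```text
time_s: 8.48
tool_pos: [558.2, 7.0, 142.8]
ee_rot: [-180.0, -0.0, 18.4]
ft_force: [0.1, -0.7, -0.1]
opening: -0.3
grip_force: 0.0
```

>>> {"fn": "step_arm", "kwargs": {
  "motion": [
    [[0,0,0],[0,0,-0.121],0],
    [[0,0,0],[0,0,-0.121],0],
    [[0,0,0],[0,0,-0.121],0],
    [[0,0,0],[0,0,-0.121],0],
    [[0,0,0],[0,0,-0.121],0],
    [[0,0,0],[0,0,-0.121],0],
    [[0,0,0],[0,0,-0.121],0],
    [[0,0,0],[0,0,-0.121],0],
    [[0,0,0],[0,0,-0.121],0],
    [[0,0,0],[0,0,-0.121],0]
  ]
}}

```text
time_s: 9.32
tool_pos: [558.1, 6.5, 142.8]
ee_rot: [-180.0, -0.0, 87.7]
ft_force: [0.7, 0.2, -0.6]
opening: 0.3
grip_force: 0.0
```

>>> {"fn": "step_arm", "kwargs": {
  "motion": [
    [[0.1,0,1.5],[0,0,0],0],
    [[0,0,2.5],[0,0,0],0],
    [[0,0,2],[0,0,0],0],
    [[0,0,1],[0,0,0],0],
    [[0,0,0.5],[0,0,0],0],
    [[0,0,0.2],[0,0,0],0],
    [[0,0,0.2],[0,0,0],0],
    [[0,0,0.2],[0,0,0],0],
    [[0,0,0.2],[0,0,0],0],
    [[0,0,0.2],[0,0,0],0]
  ]
}}

```text
time_s: 10.15
tool_pos: [558.8, 7.4, 58.7]
ee_rot: [179.9, -0.0, 87.4]
ft_force: [1.2, 0.1, 2.1]
opening: -0.2
grip_force: 1.5
```

>>> {"fn": "step_arm", "kwargs": {
  "motion": [
    [[0,0,0.1],[0,0,0],0],
    [[0,0,0.1],[0,0,0],0],
    [[0,0,0.1],[0,0,0],0],
    [[0,0,0.1],[0,0,0],0],
    [[0,0,0],[0,0,0],0],
    [[0,0,0],[0,0,0],0],
    [[0,0,0],[0,0,0],0],
    [[0,0,0],[0,0,0],0],
    [[0,0,0],[0,0,0],0],
    [[0,0,0],[0,0,0],0]
  ]
}}

```text
time_s: 10.98
tool_pos: [558.6, 7.4, 54.8]
ee_rot: [179.9, 0.0, 87.4]
ft_force: [-2.7, 0.3, 11.1]
opening: 0.4
grip_force: 5.7
```

>>> {"fn": "step_arm", "kwargs": {
  "motion": [
    [[0,0,0.1],[0,0,0],0],
    [[0,0,0],[0,0,0],0],
    [[0,0,0],[0,0,0],0],
    [[0,0,-1],[0,0,0],0],
    [[0,0,-2],[0,0,0],0],
    [[0,0,-3],[0,0,0],0],
    [[0,0,-3.5],[0,0,0],0],
    [[0,0,-3.5],[0,0,0],0],
    [[0,0,-2],[0,0,0],0],
    [[0,0,-1],[0,0,0],0]
  ]
}}

```text
time_s: 11.82
tool_pos: [558.7, 7.4, 216.2]
ee_rot: [179.8, -0.0, 87.4]
ft_force: [0.2, 0.2, 0.8]
opening: -0.1
grip_force: 0.0
```

>>> {"fn": "step_arm", "kwargs": {
  "motion": [
    [[-1,-1.5,0],[0,0,0],0],
    [[-2,-3,0],[0,0,0],0],
    [[-2,-3,0],[0,0,0],0],
    [[-2,-3,0],[0,0,0],0],
    [[-1,-1.5,0],[0,0,0],0],
    [[0,0,0],[0,0,0],0],
    [[0,0,0],[0,0,0],0],
    [[0,0,0],[0,0,0],0],
    [[0,0,0],[0,0,0],0],
    [[0,0,0],[0,0,0],0]
  ]
}}

```text
time_s: 12.65
tool_pos: [435.1, -66.6, 212.3]
ee_rot: [-179.9, -0.0, 87.4]
ft_force: [0.3, 0.7, -0.2]
opening: -0.1
grip_force: 0.0
```

```bash
python3 - <<'E'
from station import bot
import cv2
a=bot.grab_frame("scene")["color"][170:325,95:390,::-1]; cv2.imwrite("pics/s3.png",cv2.convertScaleAbs(cv2.resize(a,None,fx=2.7,fy=2.7,interpolation=cv2.INTER_CUBIC),alpha=1.2))
print(bot.get_state()["ft_force"])
E
```

```text
[-0.37522904 -0.33067265  0.06379966]
```

View pics/s3.png

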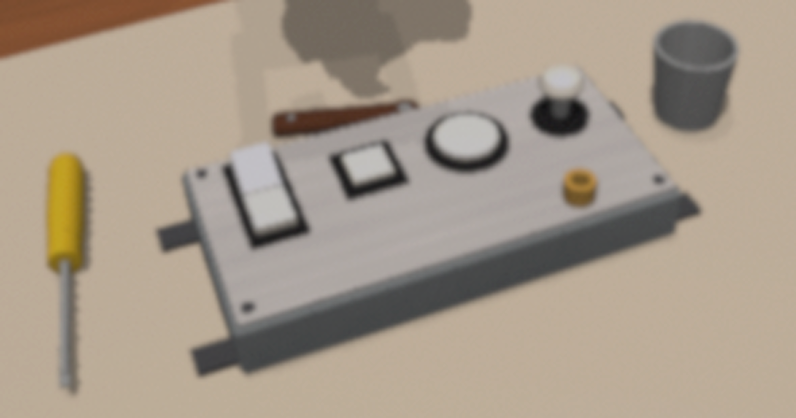

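The rocker is tipped over (265,190), and the key (370,163) and round button (467,138) sit low in their frames. The stop, bushing, tin, handle and screwdriver are undisturbed, and the hand is clear.

```bash
python3 -c "
from station import bot
print(bot.sign_off())"
```

```text
the job is handed in; nothing more can be done
None
```

The job is handed in: I tipped the rocker fully over, then pushed the square key and the round button fully in, in that order. The stop and the loose items were not touched, and the hand finished clear at about 12.7 s.

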